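# Right the toppled pot, click it under the cap sealer and hold

### The arm

A 6-joint arm with a two-finger parallel gripper is mounted at the origin on the work surface. World frame = base frame: x ahead of the robot, y to its left, z up, the work surface at z = 0. Lengths are in m, angles in rad, forces in N, time in s.
With the tool pointing down it reaches from about 0.375 to 0.9 m from the base axis. Payload 3.1 kg.
Tool frame: the origin (TCP) lies on the centre line of the jaws, within the pads' length; the fingertips stand 25 mm ahead of it and the grasp point (between the pads) lies 6 mm ahead of it (manip.tip_extent is the distance from the TCP to the fingertips, in m); z points along the fingers, y is the line along which they close (so a half turn about z gives the same grasp; the last joint's range is limited). The gripper opens to 85 mm and grips with 20 to 120 N. Pads are 22 mm wide; open, the fingers measure 114 mm over their backs; the gripper's body (76 mm by 85 mm) begins 54 mm behind the grasp point. The pads swing forward as they close: fully open they stand 13 mm farther back than shut.
Start: joints at [0.95, 0.527, 1.433, -0, 1.181, -0.178], TCP at [0.268, 0.565, 0.256] pointing down, gripper open.
Joint ranges: [-3.08, 3.08], [-0.75, 2.2], [0.22, 2.44], [-1.43, 4.57], [0, 2.65], [-2.85, 2.85]. Speed limits (rad/s): [2.79, 2.79, 3.14, 3.14, 3.14, 3.14].

### API

Orientations are given as a unit quaternion [x, y, z, w].
In Python, from station import readout, imaging, order, manip gives the robot as it stands.
- The arm moves only by the tool move_arm, never from a script. Its argument "rows" is a list of rows, each a list of 7 numbers: the turn, a rotation vector about the tool's x, y, z in degrees, then the shift along the tool's x, y, z in mm, then the closure, from 0 (fully open) to 1 (shut). A call has 1 to 12 rows; each row is the pose to reach, as a shift and turn from the pose commanded when the call began, along the tool's axes at that moment; what a row does not reach only later rows make up. A row lasts 1/12 s, in which the tool goes at most 41.7 mm and 7.16 degrees, less where a joint would pass 70% of its speed; a pose out of reach is approached as far as the arm can. A call with a gripper value outside its range is refused whole. The fingers move at their own pace and stop on an object; "squeeze" is the grip in N (left out, the last holds). Time passes only in rows, so rows that repeat a pose let the fingers close. It gives the time, the measured TCP pose, the force, the opening and the grip force at its end, in the units of the state.
- readout.sense(): the state, without advancing time (a new reading comes with each control period).
- imaging.snapshot(name): name is "scene" or "top" or "wrist"; returns a dict with "img" (384x512x3 uint8, red, green, blue), "z_map" (384x512 float32, m along the optical axis (not along the pixel's ray), 0 where there is no reading), "fovy" (degrees; the focal length in pixels is half the picture's height over the tangent of half this angle, whatever the lens; pixels are square), "cx", "cy" (the principal point, pixels), "rvec" (rotation vector, rad) and "tvec" (3), from world to camera coordinates, as OpenCV has them. Camera axes: x right, y down, z forward; pixel columns grow to the right and rows downward; lengths in m; the calibration is good to about 2 mm. A picture is of the moment at which its call begins.
- order.sign_off(): hands the job in; it is judged then, once.
The state is a dict: "t": time; "q": joint angles; "qd": joint speeds; "tau": joint torques, N m; "tcp_pos": TCP position; "tool_rot": TCP orientation; "force": force on the tool from outside, world axes, zero at the start; "ft_torque": the same for the moment, N m; "finger_gap": opening from 0.0 (shut) to 1.0 (fully open); "gripper_force": force on a finger pad.
Only numpy, scipy, OpenCV 4.12 (cv2) and the standard library are available. Lean on these libraries where they do the work, as an engineer would, in place of code of your own. Each camera call takes 0.05 s, during which the arm holds its last target. There are 200 camera calls.

### The job

One of the three cream pots on the cap sealer's sliding tray has toppled over and so missed its seal. Stand it upright, lid up, on the free ring in line with the other two and let it go; then take the tray by its black handle and slide it along its rail until the ball clicks into the notch that puts this pot under the sealing head, and hold it there: finish still gripping the handle, with the tray at rest in the click. Leave the other two pots standing on their rings, and do not disturb the other things on the bench.

Things in the scene. Friction and masses are not known exactly. Their poses are not given: they have to be found in the camera images.
- pot_down: The toppled pot: cylinder 52 mm diameter, 55 mm tall, about 0.11 kg, white jar with a black ribbed lid (lid is the top 18 mm, same diameter). It lies on its side along the tray's lane, on one of the three rings, its lid end towards the sealing head. Origin at its very middle (27.5 mm from base and from lid top); its z axis points out of the lid.
- pot_a: A pot of the same kind standing upright on a ring of the tray; origin at its middle, z out of the lid.
- pot_b: A pot of the same kind standing upright on a ring of the tray; origin at its middle, z out of the lid.
- tray: The sliding tray, an 84 (x) by 230 (y) mm plate; origin at the middle of its upper face, 44 mm above the bench. It slides 355 mm along its own -y, towards and under the head, and starts at the +y end; drag 1 to 3 N. Rings (48 mm, engraved) for the pots at x 0, y -85, 0, +85 mm. Guide ribs 8 mm high, 4 mm thick, at x -32 and +32 mm. At its +y end a 44 mm wide lug carries the handle.
- handle (a point): The tray's handle: upright round black post, 22 mm diameter, 68 mm tall, free on all sides, on the tray's lug at y = +185 mm of the tray; this point is the centre of its foot, level with the tray's upper face. The nearest ring is 100 mm away.
- plunger (a joint): How far the detent ball has sprung down: about 0.0004 m while it rides on the strip's flat top, 0.0033 m when fully in a notch, 0.0013 m at 2 mm off the notch's centre. The ball starts to drop 6 mm before the centre and draws an ungripped tray in from about 3 mm; pulling the tray out of a notch takes about 6 N. Passing a notch on the way does no harm.
- ball (a point): The detent: a spring-loaded 16 mm steel ball in a housing on the tray's front side (tray x -66, y 0, z -12 mm: this point). It presses with 5 to 7 N on the index strip along the base's front. The strip has three notches, 12 mm wide, 85 mm apart, one per ring, but is clamped by hand: a click comes within 5 mm either way of its ring being exactly under the head.
- head (a point): Centre of the underside of the white round sealing head (72 mm diameter), fixed over the lane, 109 mm above the bench; its arm tops out at 190 mm, its column stands on the far side of the rail. At the start the rings' centres are 170, 255 and 340 mm from it along the rail. A standing pot passes beneath with 10 mm to spare.
- sealer: The sealer's base plate, fixed to the bench: 200 by 550 mm, 12 mm thick; x axis across the rail (away from the robot), y axis along it, turned like the tray; origin on the bench below the rail, 120 mm in +y from the head.
- pot_spare: A fourth such pot standing on the bench, not part of the job; origin at its middle.
- hex_key: A steel hex key, 90 mm long, lying on the base plate behind the rail, not part of the job; origin near the middle of its long leg.
- lid_tub: White open tub of lids, 150 by 200 by 70 mm, on the bench, not part of the job; origin under its middle.
- scraper: Bench scraper, steel blade 100 by 110 mm with a black handle, lying flat, not part of the job; origin under its handle's middle.
- spray: Spray bottle, 60 mm diameter, 170 mm tall, standing behind the sealer, not part of the job; origin under its middle.
- brush: Hand brush, 200 mm long, lying behind the sealer, not part of the job; origin at its underside near the middle.
There are look-alikes about, which are no part of the job. What is shaped like the pot_down but green is not meant. What is shaped like the pot_b but pink is not meant.

How it is judged:
By the outcome, as a careful person would: the job done as asked, in the order asked, and still so for the second after the job is handed in, while the arm keeps its last pose, push and grip.
It also fails if it takes over 58 s, if anything falls off the work surface, if the arm or the gripper's body presses on something with over 40 N, if the wrist force passes 120 N, or if a joint passes its speed limit or range.

## Working session

There is one attempt and no reset: what is moved stays moved. The work goes in short steps, Python scripts to look and compute and a tool call to move; the robot and the scene stay as the last step left them, time stands still between calls to the robot, and variables do not carry over. Pictures are saved under pics/ and viewed, at most 10 in all, crops included, and the job is handed in when it is done.

Besides the shell and the picture viewer there is one more tool, called by a JSON object that holds its "name" and its "arguments". move_arm: Moves the arm, as the interface text tells. Its arguments: {"type":"object","properties":{"rows":{"type":"array"},"squeeze":{"type":"number"}},"required":["rows"]}

```bash
mkdir -p pics; ls; cat > h.py <<'E'
import numpy as np, cv2
from station import readout, imaging, order, manip
def snap(n,f=None):
    s=imaging.snapshot(n)
    if f: cv2.imwrite('pics/'+f,s['img'][...,::-1])
    return s
def cam(s):
    R=cv2.Rodrigues(np.array(s['rvec'],float))[0]; t=np.array(s['tvec'],float).ravel()
    return R,t,192/np.tan(np.radians(s['fovy'])/2)
def cloud(s):
    R,t,f=cam(s); v,u=np.mgrid[:384,:512]; z=s['z_map']
    P=np.stack([(u-s['cx'])/f*z,(v-s['cy'])/f*z,z],-1)
    W=(P-t)@R; W[z==0]=np.nan; return W
def plane(s,u,v,h):
    R,t,f=cam(s); d=R.T@np.array([(u-s['cx'])/f,(v-s['cy'])/f,1]); c=-R.T@t
    return c+d*(h-c[2])/d[2]
E
python3 - <<'E'
from h import *
a=snap('scene'); b=snap('top')
cv2.imwrite('pics/a.png',np.vstack([cv2.resize(x['img'],(400,300))[...,::-1] for x in(a,b)]))
snap('scene','sc.png');snap('top','top.png')
print(readout.sense()); print(a['fovy'],b['fovy'],-cam(a)[0].T@cam(a)[1],-cam(b)[0].T@cam(b)[1]); print(b['rvec'])
E
```

```text
pics
{'t': 0.2, 'q': array([ 9.49484381e-01,  5.28102997e-01,  1.43340541e+00, -2.47855338e-05,
        1.18142416e+00, -1.78496407e-01]), 'qd': array([ 2.37872307e-04, -4.13302502e-03, -3.37851833e-03, -4.35980353e-05,
       -1.57987707e-04,  1.76759685e-03]), 'tau': array([ 1.58175942e-03, -4.42306244e+01, -1.78073162e+01, -2.59967210e-04,
        6.30016933e-03, -2.24592372e-05]), 'tcp_pos': array([0.26754009, 0.56439338, 0.25571483]), 'tool_rot': array([ 2.19598599e-01,  9.75590081e-01, -6.21558917e-04, -2.50276869e-04]), 'force': array([-0.24209387,  0.67921206,  0.00598936]), 'ft_torque': array([-0.01129484,  0.00697439, -0.01358781]), 'gripper_force': 0.0, 'finger_gap': 1.001135036007929}
50.21437974961735 56.59689164317096 [1.02332317 0.18157257 0.98481341] [ 0.26429389 -0.11035197  1.11808131]
[ 2.12226673 -2.0500067   0.24558574]
```

View pics/sc.png

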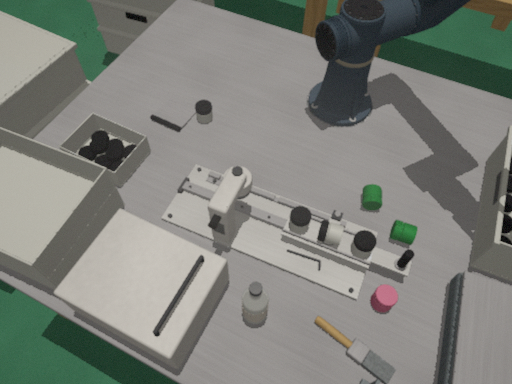

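View pics/top.png

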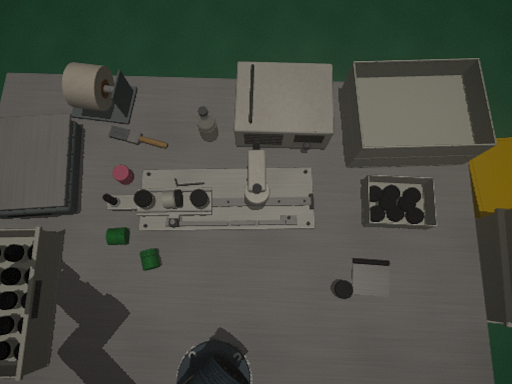

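The scene view shows the white pot lying at about (330,234) with pots standing either side at (300,217) and (364,241). The handle is at (405,258) and the head at (237,180). In the top view the pot is at (171,199), its neighbours at (144,199) and (199,199), the handle at (110,200) and the head at (257,193).

Candidates in the top view:
- White pot lying on the tray (171,199): my choice.
- Green cylinders (117,236) and (150,259): rejected, wrong colour.
- Pink (122,174): rejected, wrong colour.
- Spare pot (343,289): rejected, it's standing on the bench.

```bash
python3 - <<'E'
from h import *
b=snap('top'); W=cloud(b)
cv2.imwrite('pics/crop.png',cv2.resize(b['img'][150:270,90:320],None,fx=3.4,fy=3.4,interpolation=cv2.INTER_CUBIC)[...,::-1])
a=snap('scene'); Wa=cloud(a)
cv2.imwrite('pics/crop2.png',cv2.resize(a['img'][160:290,200:430],None,fx=3.4,fy=3.4,interpolation=cv2.INTER_CUBIC)[...,::-1])
hsv=cv2.cvtColor(b['img'],cv2.COLOR_RGB2HSV)
for nm,S,WW in(('top',b,W),('scene',a,Wa)):
    g=S['img'].max(2); x,y,z=WW[...,0],WW[...,1],WW[...,2]
    m=((g<60)&(z>.05)&(z<.15)&(x>.3)&(x<.75)&(y<.4)&(y>-.3)).astype(np.uint8)
    n,l,st,c=cv2.connectedComponentsWithStats(m)
    for i in range(1,n):
        if st[i,4]>15: p=WW[l==i]; print(nm,c[i].round(1),st[i,4],np.median(p,0).round(4),p.min(0).round(3),p.max(0).round(3))
    # points of the lying pot etc. by height band
for u,v in((171,199),(144,199),(199,199),(110,200),(257,190),(225,200)): print(u,v,W[v,u].round(4))
E
```

```text
top [262.9 137.6] 339 [ 0.7067 -0.1197  0.0849] [ 0.704 -0.179  0.05 ] [ 0.709 -0.057  0.117]
top [307.6 138.8] 236 [ 0.7058 -0.2574  0.0896] [ 0.692 -0.3    0.051] [ 0.709 -0.213  0.117]
top [198.8 197.9] 254 [0.5042 0.0647 0.0986] [0.482 0.042 0.052] [0.531 0.09  0.104]
top [143.4 198.2] 274 [0.498  0.2279 0.0981] [0.475 0.207 0.052] [0.523 0.256 0.104]
top [178.  197.9] 128 [0.5051 0.1277 0.089 ] [0.483 0.12  0.05 ] [0.532 0.14  0.1  ]
top [109.5 198.9] 101 [0.4933 0.3292 0.0971] [0.485 0.324 0.052] [0.505 0.342 0.115]
scene [300.4 217.1] 232 [0.5213 0.0696 0.0984] [0.491 0.045 0.076] [0.539 0.091 0.103]
scene [322.6 230.9] 118 [0.5286 0.132  0.0903] [0.499 0.122 0.057] [0.54  0.142 0.098]
scene [213.4 226. ] 24 [ 0.6612 -0.0944  0.1464] [ 0.651 -0.105  0.137] [ 0.663 -0.089  0.15 ]
scene [364.4 241. ] 347 [0.5116 0.2319 0.0983] [0.484 0.207 0.081] [0.531 0.256 0.103]
scene [405.2 258.1] 152 [0.508  0.3315 0.0935] [0.494 0.323 0.051] [0.512 0.342 0.114]
171 199 [0.4984 0.1462 0.0965]
144 199 [0.4945 0.2242 0.1017]
199 199 [0.5009 0.0634 0.0978]
110 200 [0.49   0.3274 0.0934]
257 190 [ 0.5101 -0.1067  0.1884]
225 200 [ 0.5178 -0.0062  0.0232]
```

View pics/crop.png

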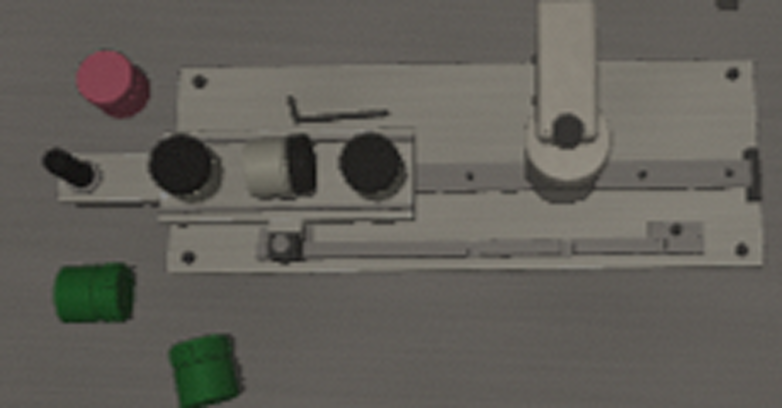

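View pics/crop2.png

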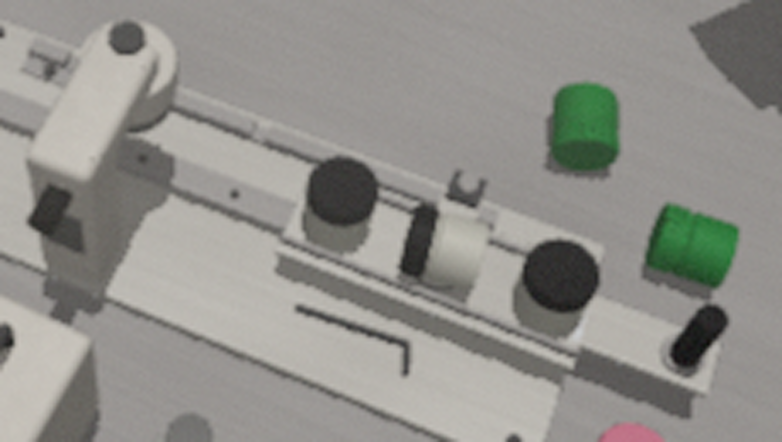

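The crops confirm the choice: the white pot lies on the middle ring with its black lid facing the head, at (280,165) in the top crop. It's free of its neighbours. The ball housing is on the robot's side at (285,245).

```bash
python3 - <<'E'
from h import *
for nm,seeds in(('top',{'b':(199,198),'a':(143,198),'h':(109,199)}),('scene',{'b':(300,217),'a':(364,241),'h':(405,258)})):
    s=snap(nm); W=cloud(s); g=s['img'].max(2)
    for k,(u,v) in seeds.items():
        zt=.099 if k!='h' else .112
        m=((g<60)&(abs(W[...,2]-zt)<.006)).astype(np.uint8)
        n,l,st,c=cv2.connectedComponentsWithStats(m)
        i=min(range(1,n),key=lambda i:np.hypot(*(c[i]-(u,v)))+(st[i,4]<8)*99)
        vv,uu=np.where(l==i); P=np.array([plane(s,x,y,zt)[:2] for x,y in zip(uu,vv)],np.float32)
        cc,r=cv2.minEnclosingCircle(P); print(nm,k,np.round(cc,4),'r',round(r,4),'mean',P.mean(0).round(4),len(P))
    # lying pot: points above the tray between pots
    x,y,z=np.moveaxis(W,-1,0)
    m=(z>.06)&(abs(y-.145)<.04)&(abs(x-.505)<.04); p=W[m]
    print('lying',len(p),'y',np.percentile(p[:,1],[1,50,99]).round(4),'x',np.percentile(p[:,0],[1,50,99]).round(4),'ztop',np.percentile(p[:,2],[95,99]).round(4), 'xtop',p[p[:,2]>.093].mean(0).round(4))
    m=(z>.02)&(abs(y-.14)<.06)&(x>.40)&(x<.46); p=W[m]; print('housing',len(p),p.min(0).round(3),p.max(0).round(3))
    m=(z>.185)&(z<.2)&(abs(y+.1)<.06)&(abs(x-.5)<.06);p=W[m];print('armtop',p.min(0).round(3),p.max(0).round(3)) if len(p) else 0
    # base plate edges direction
    m=(abs(z-.012)<.004)&(x>.38)&(x<.65)&(y>-.35)&(y<.3)
    m=cv2.morphologyEx(m.astype(np.uint8),cv2.MORPH_OPEN,np.ones((3,3)))
    vv,uu=np.where(m); P=np.array([plane(s,a,b,.012)[:2] for a,b in zip(uu,vv)],np.float32); print('rect',cv2.minAreaRect(P))
E
```

```text
top b [0.5067 0.0666] r 0.026 mean [0.5061 0.066 ] 219
top a [0.5    0.2315] r 0.0256 mean [0.4996 0.2314] 221
top h [0.4948 0.333 ] r 0.0106 mean [0.4951 0.3327] 41
lying 346 y [0.1207 0.1472 0.1777] x [0.479  0.5016 0.5328] ztop [0.0973 0.0987] xtop [0.5063 0.1516 0.0953]
housing 209 [0.427 0.081 0.02 ] [0.459 0.177 0.064]
armtop [ 0.505 -0.123  0.185] [ 0.55  -0.081  0.191]
rect ((0.5273424386978149, -0.008682578802108765), (0.1998223066329956, 0.54909348487854), 2.791857957839966)
scene b [0.5161 0.068 ] r 0.0246 mean [0.5179 0.0686] 193
scene a [0.5089 0.2319] r 0.0251 mean [0.5089 0.2319] 296
scene h [0.5036 0.333 ] r 0.0098 mean [0.5036 0.3327] 51
lying 467 y [0.1229 0.151  0.1785] x [0.4901 0.5219 0.539 ] ztop [0.0967 0.098 ] xtop [0.5112 0.1508 0.0953]
housing 247 [0.43  0.081 0.02 ] [0.46  0.176 0.063]
armtop [ 0.507 -0.123  0.185] [ 0.56  -0.089  0.191]
rect ((0.5317401885986328, -0.009578943252563477), (0.20178917050361633, 0.5494347810745239), 2.6375412940979004)
```

{"name": "move_arm", "arguments": {"rows": [[62,0,0,0,0,0,0],[0,0,0,0,0,0,0]]}}

```text
t: 0.57
tcp_pos: [0.2711, 0.5693, 0.251]
tool_rot: [0.22, 0.976, -0.006, -0.003]
force: [1.9, 2.4, -1.8]
finger_gap: 0.999
gripper_force: 0.0
```

That call put the turn about x by mistake. It came straight back with no harm done. Now the intended move.

{"name": "move_arm", "arguments": {"rows": [[0,0,62,-395,-272,0,0],[0,0,62,-395,-272,0,0],[0,0,62,-395,-272,0,0],[0,0,62,-395,-272,0,0],[0,0,62,-395,-272,0,0],[0,0,62,-395,-272,0,0],[0,0,62,-395,-272,0,0],[0,0,62,-395,-272,0,0],[0,0,62,-395,-272,0,0],[0,0,62,-395,-272,0,0],[0,0,62,-395,-272,0,0],[0,0,62,-395,-272,0,0]]}}

```text
t: 1.57
tcp_pos: [0.5108, 0.1459, 0.2567]
tool_rot: [0.692, 0.722, 0.001, 0.001]
force: [0.3, 0.4, -0.2]
finger_gap: 1.0
gripper_force: 0.0
```

{"name": "move_arm", "arguments": {"rows": [[0,0,0,0,0,0,0],[0,0,0,0,0,0,0]]}}

```text
t: 1.73
tcp_pos: [0.5086, 0.1486, 0.2563]
tool_rot: [0.692, 0.722, 0.0, -0.0]
force: [0.4, 0.7, 0.0]
finger_gap: 1.004
gripper_force: 0.0
```

```bash
python3 - <<'E'
from h import *
s=snap('wrist','w1.png'); st=readout.sense(); print(st['q'].round(4),st['tcp_pos'].round(4),st['tool_rot'].round(4),st['t'])
R,t,f=cam(s); print('cam',(-R.T@t).round(4),'axis',R[2].round(3),s['fovy'])
W=cloud(s); x,y,z=np.moveaxis(W,-1,0); g=s['img'].max(2)
print('range',np.nanmin(W,(0,1)),np.nanmax(W,(0,1)))
m=((g<60)&(z>.085)&(z<.12)).astype(np.uint8)
n,l,stt,c=cv2.connectedComponentsWithStats(m)
for i in range(1,n):
    if stt[i,4]>100:
        vv,uu=np.where(l==i);P=np.array([plane(s,a,b,.099)[:2] for a,b in zip(uu,vv)],np.float32);print(c[i].round(),stt[i,4],cv2.minEnclosingCircle(P))
m=(z>.06)&(abs(y-.149)<.038)&(abs(x-.505)<.045); p=W[m]
if len(p): print('lying',len(p),np.percentile(p,[1,50,99],axis=0).round(4), p[p[:,2]>.093].mean(0).round(4))
E
```

```text
[7.5100e-02 3.9960e-01 1.6713e+00 7.0000e-04 1.0715e+00 3.0100e-02] [0.5077 0.1497 0.2562] [ 6.911e-01  7.227e-01 -1.000e-04 -5.000e-04] 1.7833
cam [0.5043 0.2252 0.373 ] axis [ 0.013 -0.297 -0.955] 71.96608182210902
range [ 0.05289943 -0.28520605 -0.00412228] [0.93830136 0.36537514 0.33110868]
[258. 112.] 1127 ((0.5034283399581909, 0.22995704412460327), 0.023821702226996422)
[260. 198.] 460 ((0.5108834505081177, 0.13753744959831238), 0.020081093534827232)
[256. 248.] 1336 ((0.5099466443061829, 0.07306357473134995), 0.026981845498085022)
[397. 363.] 165 ((0.7057734727859497, -0.09525489807128906), 0.033945947885513306)
[402. 368.] 130 ((0.7163125872612, -0.09994228184223175), 0.028859220445156097)
lying 22077 [[0.461  0.1298 0.0788]
 [0.5043 0.1613 0.3127]
 [0.5498 0.1752 0.33  ]] [0.5037 0.1616 0.3026]
```

View pics/w1.png

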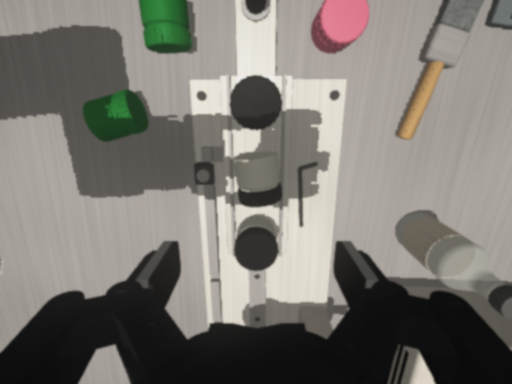

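The wrist view shows the lying pot at (260,180), its lid at (260,198), the other pots at (256,102) and (256,248), and the housing at (204,172). Before gripping, I'll check in the air whether the arm can reach the tilted placing pose.

```bash
cat >> h.py <<'E'
from scipy.spatial.transform import Rotation as Ro
PSI=2.5
def tilt(az,t,flip=False):
    """tool direction: tilted t deg from straight down towards world azimuth az; fingers close level, square to az"""
    return Ro.from_euler('z',az,degrees=True)*Ro.from_euler('y',-t,degrees=True)*Ro.from_matrix(np.array([[1,0,0],[0,-1,0],[0,0,-1.]] if not flip else [[-1,0,0],[0,1,0],[0,0,-1.]]))
def go(R,g,off=6):
    s=readout.sense(); C=Ro.from_quat(s['tool_rot']); tcp=np.array(g)-R.as_matrix()[:,2]*off/1000
    print('t',round(s['t'],2),'turn',(C.inv()*R).as_rotvec(degrees=True).round(1),'shift',(C.inv().apply(tcp-s['tcp_pos'])*1000).round(1),'q',s['q'].round(3))
E
python3 - <<'E'
from h import *
for f in(0,1):
  print(tilt(92.5,25,f).as_matrix().round(2).tolist())
  go(tilt(2.5,60,f),[.5,.15,.25]); go(tilt(92.5,25,f),[.507,.145,.2])
E
```

```text
[[-0.04, 1.0, -0.02], [0.91, 0.04, 0.42], [0.42, 0.0, -0.91]]
t 1.78 turn [-46.8  46.7  80.9] shift [  0.7 -12.9   3.2] q [7.500e-02 4.000e-01 1.671e+00 1.000e-03 1.072e+00 3.000e-02]
t 1.78 turn [-0.1 25.   0. ] shift [-7.2 -0.9 50.8] q [7.500e-02 4.000e-01 1.671e+00 1.000e-03 1.072e+00 3.000e-02]
[[0.04, -1.0, -0.02], [-0.91, -0.04, 0.42], [-0.42, 0.0, -0.91]]
t 1.78 turn [-46.7 -46.8 -80.9] shift [  0.7 -12.9   3.2] q [7.500e-02 4.000e-01 1.671e+00 1.000e-03 1.072e+00 3.000e-02]
t 1.78 turn [-3.890e+01 -1.000e-01 -1.757e+02] shift [-7.2 -0.9 50.8] q [7.500e-02 4.000e-01 1.671e+00 1.000e-03 1.072e+00 3.000e-02]
```

{"name": "move_arm", "arguments": {"rows": [[-46.7,-46.8,-80.9,0,-13,3,0],[-46.7,-46.8,-80.9,0,-13,3,0],[-46.7,-46.8,-80.9,0,-13,3,0],[-46.7,-46.8,-80.9,0,-13,3,0],[-46.7,-46.8,-80.9,0,-13,3,0],[-46.7,-46.8,-80.9,0,-13,3,0],[-46.7,-46.8,-80.9,0,-13,3,0],[-46.7,-46.8,-80.9,0,-13,3,0],[-46.7,-46.8,-80.9,0,-13,3,0],[-46.7,-46.8,-80.9,0,-13,3,0],[-46.7,-46.8,-80.9,0,-13,3,0],[-46.7,-46.8,-80.9,0,-13,3,0]]}}

```text
t: 2.78
tcp_pos: [0.4978, 0.1587, 0.2787]
tool_rot: [0.19, 0.908, -0.0, 0.373]
force: [-0.7, 0.8, 0.0]
finger_gap: 0.998
gripper_force: 0.0
```

```bash
python3 - <<'E'
from h import *
go(tilt(2.5,60,1),[.5,.15,.25]); go(tilt(2.5,60,1),[.507,.15,.12]); print(readout.sense()['tcp_pos'])
E
```

```text
t 2.78 turn [-13.  -14.9 -20.5] shift [ 16.3 -13.   17.8] q [ 0.257  0.289  2.096 -1.426  0.319  0.399]
t 2.78 turn [-13.  -14.9 -20.5] shift [ 99.9 -28.8 116.3] q [ 0.257  0.289  2.096 -1.426  0.319  0.399]
[0.49777265 0.15874042 0.27869179]
```

```bash
python3 - <<'E'
from h import *
go(tilt(2.5,0,1),[.507,.15,.28]); R1=tilt(182.5,0,1);print(R1.as_matrix().round(2).tolist()); go(R1,[.507,.15,.25]); go(tilt(182.5,60,1),[.507,.15,.2]);go(tilt(92.5,0),[.507,.15,.25])
E
```

```text
t 2.78 turn [ -1.   44.2 -24.8] shift [-14.   -3.9   2.2] q [ 0.257  0.289  2.096 -1.426  0.319  0.399]
[[1.0, 0.04, 0.0], [0.04, -1.0, -0.0], [-0.0, 0.0, -1.0]]
t 2.78 turn [ 59.5   1.4 144. ] shift [ 6.4 -8.1 23.9] q [ 0.257  0.289  2.096 -1.426  0.319  0.399]
t 2.78 turn [125.1 -15.7  96.2] shift [ 39.  -13.6  65.6] q [ 0.257  0.289  2.096 -1.426  0.319  0.399]
t 2.78 turn [31.8 33.3 60.6] shift [ 6.4 -8.1 23.9] q [ 0.257  0.289  2.096 -1.426  0.319  0.399]
```

{"name": "move_arm", "arguments": {"rows": [[31.8,33.3,60.6,6,-8,24,0],[31.8,33.3,60.6,6,-8,24,0],[31.8,33.3,60.6,6,-8,24,0],[31.8,33.3,60.6,6,-8,24,0],[31.8,33.3,60.6,6,-8,24,0],[31.8,33.3,60.6,6,-8,24,0],[31.8,33.3,60.6,6,-8,24,0],[31.8,33.3,60.6,6,-8,24,0],[31.8,33.3,60.6,6,-8,24,0],[31.8,33.3,60.6,6,-8,24,0],[31.8,33.3,60.6,6,-8,24,0],[31.8,33.3,60.6,6,-8,24,0]]}}

```text
t: 3.78
tcp_pos: [0.5122, 0.1493, 0.2596]
tool_rot: [0.692, 0.722, 0.002, 0.003]
force: [-0.5, 0.3, -0.5]
finger_gap: 1.0
gripper_force: 0.0
```

```bash
python3 - <<'E'
from h import *
go(tilt(92.5,0),[.507,.15,.25]); go(tilt(182.5,0,1),[.507,.15,.25]);go(tilt(182.5,60,1),[.507,.15,.2]); go(tilt(92.5,25),[.507,.145,.14]);print((tilt(182.5,0,1).inv()*tilt(182.5,60,1)).as_rotvec(degrees=1))
E
```

```text
t 3.78 turn [ 0.4  0.1 -0.1] shift [ 0.9 -5.2  3.6] q [ 0.075  0.398  1.662 -0.003  1.074  0.034]
t 3.78 turn [ 0.4 -0.2 89.9] shift [ 0.9 -5.2  3.6] q [ 0.075  0.398  1.662 -0.003  1.074  0.034]
t 3.78 turn [ 47.1 -47.   80.7] shift [ 1.  -0.4 56.6] q [ 0.075  0.398  1.662 -0.003  1.074  0.034]
t 3.78 turn [ 0.4 25.1  0. ] shift [ -6.4  -6.2 114.1] q [ 0.075  0.398  1.662 -0.003  1.074  0.034]
[ 0.00000000e+00 -6.00000000e+01 -4.16333634e-16]
```

{"name": "move_arm", "arguments": {"rows": [[47.1,-47,80.7,0,0,20,0],[47.1,-47,80.7,0,0,20,0],[47.1,-47,80.7,0,0,20,0],[47.1,-47,80.7,0,0,20,0],[47.1,-47,80.7,0,0,20,0],[47.1,-47,80.7,0,0,20,0],[47.1,-47,80.7,0,0,20,0],[47.1,-47,80.7,0,0,20,0],[47.1,-47,80.7,0,0,20,0],[47.1,-47,80.7,0,0,20,0],[47.1,-47,80.7,0,0,20,0],[47.1,-47,80.7,0,0,20,0]]}}

```text
t: 4.78
tcp_pos: [0.511, 0.1499, 0.2391]
tool_rot: [0.887, 0.163, -0.432, 0.013]
force: [0.3, 0.1, 0.1]
finger_gap: 1.002
gripper_force: 0.0
```

```bash
python3 - <<'E'
from h import *
go(tilt(182.5,60,1),[.507,.15,.13]); print(readout.sense()['tcp_pos'])
E
```

```text
t 4.78 turn [ 8.6 -8.2 14.2] shift [82.5 12.6 65.5] q [ 0.115  0.815  1.189 -0.084  2.027  1.32 ]
[0.510983   0.14986493 0.23905027]
```

{"name": "move_arm", "arguments": {"rows": [[8.6,-8.2,14.2,82,12,66,0],[8.6,-8.2,14.2,82,12,66,0],[8.6,-8.2,14.2,82,12,66,0],[8.6,-8.2,14.2,82,12,66,0],[8.6,-8.2,14.2,82,12,66,0]]}}

```text
t: 5.2
tcp_pos: [0.511, 0.1497, 0.1322]
tool_rot: [0.865, 0.021, -0.501, 0.01]
force: [-0.2, 0.4, 0.8]
finger_gap: 1.0
gripper_force: 0.0
```

```bash
python3 - <<'E'
from h import *
go(tilt(182.5,60,1),[.507,.15,.13]); go(tilt(182.5,60,1),[.507,.15,.24]);go(tilt(92.5,25),[.507,.145,.2]); print(readout.sense()['tcp_pos'])
snap('scene','sc2.png')
E
```

```text
t 5.2 turn [0.1 0.1 0.2] shift [-0.1 -0.5 -1.4] q [0.066 1.014 1.165 0.02  2.012 1.586]
t 5.2 turn [0.1 0.1 0.2] shift [-95.5  -0.8 -56.2] q [0.066 1.014 1.165 0.02  2.012 1.586]
t 5.2 turn [-29.4  65.6 -92.3] shift [-65.7   6.8 -32.8] q [0.066 1.014 1.165 0.02  2.012 1.586]
[0.51103888 0.14968324 0.13216711]
```

View pics/sc2.png

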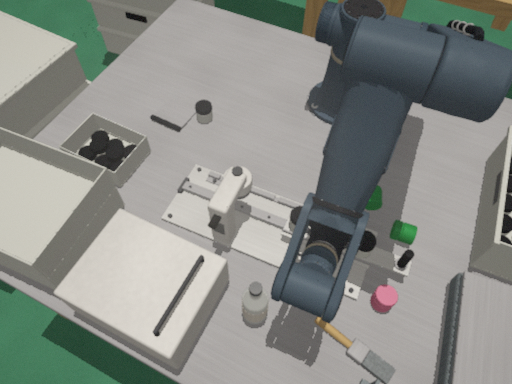

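The scene view shows the arm reaching over to the placing pose at (320,260), with the spray bottle (255,303) clear of it. The pose is reachable, so I'll go up and over to the grasp tilt.

{"name": "move_arm", "arguments": {"rows": [[0,0,0,-70,3,-40,0],[0,0,0,-109,7,-58,0],[-29.4,65.6,-92.3,-109,7,-58,0],[-29.4,65.6,-92.3,-109,7,-58,0],[-29.4,65.6,-92.3,-109,7,-58,0],[-29.4,65.6,-92.3,-109,7,-58,0],[-29.4,65.6,-92.3,-109,7,-58,0],[-29.4,65.6,-92.3,-109,7,-58,0],[-29.4,65.6,-92.3,-109,7,-58,0],[-29.4,65.6,-92.3,-109,7,-58,0],[-29.4,65.6,-92.3,-109,7,-58,0],[-29.4,65.6,-92.3,-109,7,-58,0]]}}

```text
t: 6.25
tcp_pos: [0.5082, 0.1431, 0.2611]
tool_rot: [0.854, 0.497, -0.117, -0.099]
force: [-0.5, 0.2, 0.1]
finger_gap: 1.0
gripper_force: 0.0
```

```bash
python3 - <<'E'
from h import *
go(tilt(92.5,25),[.507,.145,.25])
E
```

```text
t 6.25 turn [-10.6  25.2 -35.3] shift [-0.5  1.   5.7] q [0.03  0.507 1.498 0.063 1.439 0.529]
```

{"name": "move_arm", "arguments": {"rows": [[-10.6,25.2,-35.3,0,1,6,0],[-10.6,25.2,-35.3,0,1,6,0],[-10.6,25.2,-35.3,0,1,6,0],[-10.6,25.2,-35.3,0,1,6,0],[-10.6,25.2,-35.3,0,1,6,0],[-10.6,25.2,-35.3,0,1,6,0],[-10.6,25.2,-35.3,0,1,6,0],[-10.6,25.2,-35.3,0,1,6,0]]}}

```text
t: 6.92
tcp_pos: [0.5065, 0.1416, 0.2538]
tool_rot: [0.678, 0.703, 0.147, -0.157]
force: [0.4, 0.1, 0.1]
finger_gap: 1.002
gripper_force: 0.0
```

```bash
python3 - <<'E'
from h import *
go(tilt(92.5,25),[.507,.145,.15]);go(tilt(92.5,25),[.507,.145,.077]); print(readout.sense()['tcp_pos'])
s=snap('wrist','w2.png'); W=cloud(s); x,y,z=np.moveaxis(W,-1,0)
m=(z>.055)&(z<.11)&(y<.19)&(y>.11)&(abs(x-.507)<.045); p=W[m]
if len(p): print(len(p),np.percentile(p,[1,50,99],axis=0).round(4), p[p[:,2]>.092].mean(0).round(4))
R,t,f=cam(s)
for P in([.507,.150,.096],[.507,.1225,.07],[.507,.1775,.07]):
    q=R@np.array(P)+t; print((q[:2]/q[2]*f+[s['cx'],s['cy']]).round())
E
```

```text
t 6.92 turn [-0.2  0.2 -0.5] shift [-40.5   1.2  89.7] q [-0.164  0.416  1.741  0.471  1.129 -0.435]
t 6.92 turn [-0.2  0.2 -0.5] shift [-71.1   1.6 155.9] q [-0.164  0.416  1.741  0.471  1.129 -0.435]
[0.50654565 0.14160488 0.2538485 ]
2108 [[0.4827 0.1217 0.0712]
 [0.5085 0.1494 0.0916]
 [0.5352 0.1775 0.0957]] [0.5087 0.1499 0.0939]
[259. 239.]
[258. 262.]
[260. 215.]
```

View pics/w2.png

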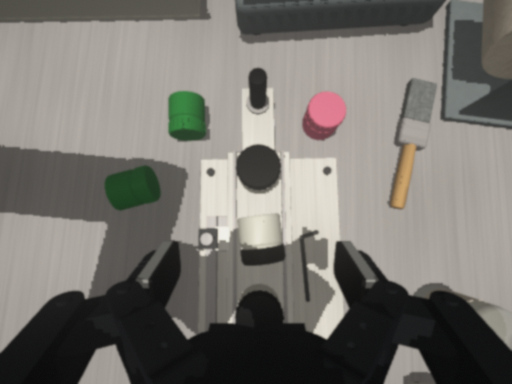

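The wrist view shows the pot between the open fingers at (261,237), lid towards the bottom. The measured middle is (0.5085, 0.1497), so I'll descend and grip.

{"name": "move_arm", "arguments": {"rows": [[0,0,-0.5,-15,1,32,0],[0,0,-0.5,-30,2,65,0],[0,0,-0.5,-45,2.5,98,0],[0,0,-0.5,-55,2.5,120,0],[0,0,-0.5,-63,2.5,138,0],[0,0,-0.5,-68,2.5,149,0],[0,0,-0.5,-71,2.5,156,0],[0,0,-0.5,-71,2.5,156,0]]}}

```text
t: 7.63
tcp_pos: [0.5079, 0.1432, 0.0792]
tool_rot: [0.676, 0.705, 0.146, -0.158]
force: [0.4, 0.5, 0.7]
finger_gap: 1.003
gripper_force: 0.0
```

{"name": "move_arm", "arguments": {"rows": [[0,0,0,0,0,0,0.3],[0,0,0,0,0,0,0.6],[0,0,0,0,0,0,0.8],[0,0,0,0,0,0,1],[0,0,0,0,0,0,1],[0,0,0,0,0,0,1]], "squeeze": 40}}

```text
t: 8.13
tcp_pos: [0.5089, 0.1424, 0.081]
tool_rot: [0.676, 0.705, 0.147, -0.157]
force: [-1.0, -0.9, 5.4]
finger_gap: 0.609
gripper_force: 39.3
```

{"name": "move_arm", "arguments": {"rows": [[0,0,0,8,0,-18,1],[0,0,0,20,0,-42,1],[0,0,0,36,0,-77,1],[0,0,0,52,0,-112,1],[0,0,0,68,0,-147,1],[0,0,0,74,0,-160,1],[0,0,0,74,0,-160,1]]}}

```text
t: 8.72
tcp_pos: [0.5112, 0.1423, 0.2602]
tool_rot: [0.675, 0.706, 0.149, -0.154]
force: [0.7, 1.0, -2.1]
finger_gap: 0.607
gripper_force: 41.1
```

```bash
python3 - <<'E'
from h import *
go(tilt(182.5,64,1),[.507,.15,.24]); print(readout.sense()['tcp_pos'])
a=snap('scene');b=snap('wrist')
cv2.imwrite('pics/l1.png',np.hstack([a['img'][100:350,200:460],b['img'][130:380,130:390]])[...,::-1])
E
```

```text
t 8.72 turn [ 33.  -68.5  92. ] shift [-0.2  1.5 19.3] q [-0.161  0.411  1.726  0.468  1.141 -0.432]
[0.5111852  0.14229473 0.26023939]
```

View pics/l1.png

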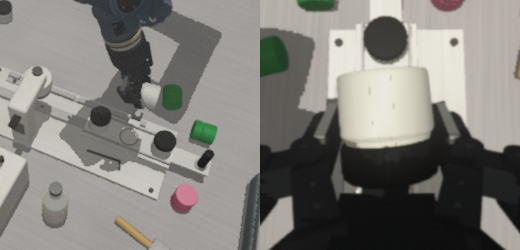

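The pot is held firmly (wrist half, around (385,105)) and the empty ring is visible at (130,137) in the scene half. Next I turn it upright in the air.

{"name": "move_arm", "arguments": {"rows": [[33,-69,92,0,1,0,1],[33,-69,92,0,1,0,1],[33,-69,92,0,1,0,1],[33,-69,92,0,1,0,1],[33,-69,92,0,1,0,1],[33,-69,92,0,1,0,1],[33,-69,92,0,1,0,1],[33,-69,92,0,1,0,1],[33,-69,92,0,1,0,1],[33,-69,92,0,1,0,1],[33,-69,92,0,1,0,1],[33,-69,92,0,1,0,1]]}}

```text
t: 9.82
tcp_pos: [0.5093, 0.143, 0.2532]
tool_rot: [0.891, 0.249, -0.378, -0.042]
force: [0.2, -0.0, -1.6]
finger_gap: 0.608
gripper_force: 41.0
```

```bash
python3 - <<'E'
from h import *
go(tilt(182.5,65,1),[.5135,.15,.24])
E
```

```text
t 9.82 turn [  9.4 -19.   25.6] shift [16.1  0.4  0.1] q [ 0.089  0.742  1.241 -0.055  1.937  1.116]
```

{"name": "move_arm", "arguments": {"rows": [[9.4,-19,25.6,16,0,0,1],[9.4,-19,25.6,16,0,0,1],[9.4,-19,25.6,16,0,0,1],[9.4,-19,25.6,16,0,0,1],[9.4,-19,25.6,16,0,0,1],[9.4,-19,25.6,16,0,0,1],[9.4,-19,25.6,16,0,0,1]]}}

```text
t: 10.4
tcp_pos: [0.519, 0.1499, 0.2425]
tool_rot: [0.844, 0.021, -0.536, 0.01]
force: [-0.3, -0.2, -1.4]
finger_gap: 0.611
gripper_force: 41.0
```

```bash
python3 - <<'E'
from h import *
go(tilt(182.5,65,1),[.5135,.15,.12]);go(tilt(182.5,65,1),[.5135,.15,.0775])
E
```

```text
t 10.4 turn [ 0.  -0.2  0.4] shift [108.5   0.3  51.1] q [0.065 0.922 1.092 0.024 2.258 1.589]
t 10.4 turn [ 0.  -0.2  0.4] shift [147.    0.5  69.2] q [0.065 0.922 1.092 0.024 2.258 1.589]
```

{"name": "move_arm", "arguments": {"rows": [[0,0,0,34,0,16,1],[0,0,0,68,0,32,1],[0,0,0,95,0,45,1],[0,0,0,115,0,54,1],[0,0,0,130,0,61,1],[0,0,0,138,0,65,1],[0,0,0,143,0,67,1],[0,0,0,145,0,68,1],[0,0,0,145,0,68,1]]}}

```text
t: 11.15
tcp_pos: [0.5208, 0.151, 0.0856]
tool_rot: [0.845, 0.021, -0.533, 0.011]
force: [-0.2, 0.1, -1.5]
finger_gap: 0.612
gripper_force: 41.0
```

```bash
python3 - <<'E'
from h import *
s=readout.sense();print(s['force'],s['tcp_pos'])
a=snap('scene');b=snap('wrist')
cv2.imwrite('pics/l2.png',np.hstack([cv2.resize(x,(390,375)) for x in (a['img'][150:300,260:416],b['img'][80:380,100:412])])[...,::-1])
E
```

```text
[-0.20933982  0.14298938 -1.54109009] [0.5207954  0.15102411 0.08564357]
```

View pics/l2.png

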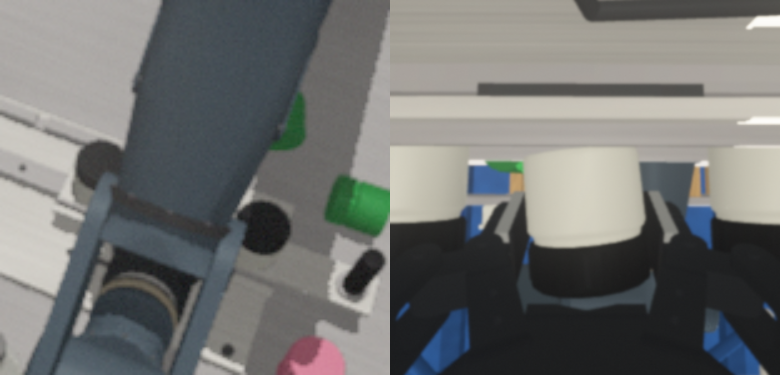

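The wrist view is upside down. It shows the pot upright at (583,200), midway between its neighbours and just above the tray. I'll lower it to contact.

{"name": "move_arm", "arguments": {"rows": [[0,0,0,1.4,0,0.6,1],[0,0,0,2.7,0,1.3,1],[0,0,0,3.6,0,1.7,1],[0,0,0,3.6,0,1.7,1]]}}

```text
t: 11.58
tcp_pos: [0.5204, 0.1509, 0.0811]
tool_rot: [0.845, 0.021, -0.534, 0.011]
force: [-0.5, -0.2, -0.8]
finger_gap: 0.61
gripper_force: 41.0
```

{"name": "move_arm", "arguments": {"rows": [[0,0,0,0.9,0,0.4,1],[0,0,0,1.8,0,0.8,1],[0,0,0,1.8,0,0.8,1]]}}

```text
t: 11.83
tcp_pos: [0.5204, 0.151, 0.0807]
tool_rot: [0.844, 0.021, -0.535, 0.011]
force: [1.2, 0.1, 4.5]
finger_gap: 0.605
gripper_force: 40.3
```

{"name": "move_arm", "arguments": {"rows": [[0,0,0,0,0,0,0.4],[0,0,0,0,0,0,0.36],[0,0,0,0,0,0,0.33],[0,0,0,0,0,0,0.3],[0,0,0,0,0,0,0.3],[0,0,0,0,0,0,0.3]], "squeeze": 20}}

```text
t: 12.33
tcp_pos: [0.5204, 0.1509, 0.0788]
tool_rot: [0.845, 0.021, -0.534, 0.011]
force: [-0.1, -0.1, -0.1]
finger_gap: 0.698
gripper_force: 0.0
```

```bash
python3 - <<'E'
from h import *
s=readout.sense();print(s['force'],s['tcp_pos'])
b=snap('wrist','w3.png')
E
```

```text
[-0.08417065 -0.09779839 -0.08418561] [0.52037134 0.1508977  0.07881836]
```

View pics/w3.png

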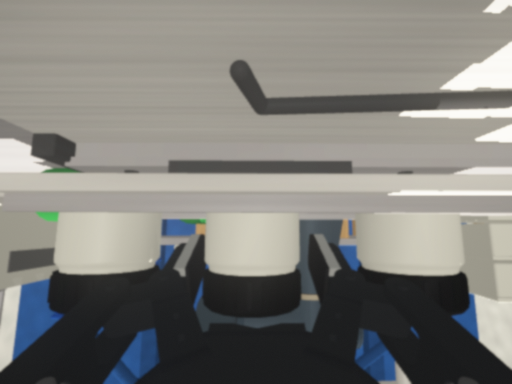

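The pot stands upright and free between its neighbours: (252,260) against (108,260) and (410,260). I'll back off along the tool axis, then go up.

{"name": "move_arm", "arguments": {"rows": [[0,0,0,0,0,-10,0.3],[0,0,0,0,0,-25,0.3],[0,0,0,0,0,-45,0.3],[0,0,0,0,0,-75,0.3],[0,0,0,-30,0,-100,0.3],[0,0,0,-65,0,-115,0.3],[0,0,0,-100,0,-130,0.3],[0,0,0,-130,0,-145,0.3],[0,0,0,-130,0,-145,0.3]]}}

```text
t: 13.13
tcp_pos: [0.5974, 0.1539, 0.2666]
tool_rot: [0.848, 0.021, -0.529, 0.011]
force: [0.9, -0.3, 0.4]
finger_gap: 0.698
gripper_force: 0.0
```

```bash
python3 - <<'E'
from h import *
for R in (tilt(92.5,0),tilt(182.5,0,1)): go(R,[.50,.333,.25])
print(readout.sense()['tcp_pos'])
for n in('wrist','top','scene'):
    s=snap(n); W=cloud(s); x,y,z=np.moveaxis(W,-1,0); g=s['img'].max(2)
    m=((g<60)&(abs(z-.099)<.008)&(abs(x-.505)<.06)&(y<.3)&(y>0)).astype(np.uint8); k,l,st,c=cv2.connectedComponentsWithStats(m)
    for i in range(1,k):
        if st[i,4]>80:
            vv,uu=np.where(l==i);P=np.array([plane(s,a,b,.099)[:2] for a,b in zip(uu,vv)],np.float32);cc,r=cv2.minEnclosingCircle(P);print(n,st[i,4],np.round(cc,4),round(r,4),np.nanmedian(W[l==i][:,2]).round(4))
E
```

```text
t 13.13 turn [-49.8  49.6 -79.4] shift [ -28.9 -183.4   84.9] q [0.064 1.005 0.805 0.027 2.448 1.595]
t 13.13 turn [-0.1 63.9  0.3] shift [ -28.9 -183.4   84.9] q [0.064 1.005 0.805 0.027 2.448 1.595]
[0.59740227 0.1538938  0.2665751 ]
wrist 1438 [0.5189 0.1554] 0.0271 0.0979
wrist 1692 [0.5113 0.2303] 0.0285 0.098
top 244 [0.4994 0.2318] 0.0265 0.0989
top 241 [0.5056 0.1533] 0.0264 0.0991
top 222 [0.5066 0.0669] 0.0254 0.0986
scene 165 [0.5081 0.2331] 0.0258 0.0988
```

```bash
python3 - <<'E'
from h import *
s=snap('top'); W=cloud(s); x,y,z=np.moveaxis(W,-1,0)
for lo in(.034,):
    m=((z>lo)&(z<.06)&(abs(x-.505)<.06)&(y>-.05)&(y<.40)).astype(np.uint8)
    ys=y[m>0]; vv,uu=np.where(m); P=np.array([plane(s,a,b,.044)[:2] for a,b in zip(uu,vv)])
    d=np.array([-.0436,.999]);e=np.array([.999,.0436]); a=P@d; c=P@e
    print('hist along', [(round(q,3),int(((a>q)&(a<q+.01)).sum()), (np.percentile(c[(a>q)&(a<q+.01)],[2,98]).round(4).tolist() if ((a>q)&(a<q+.01)).sum()>3 else 0)) for q in np.arange(-.04,.38,.01)])
    print('ends',np.percentile(a,[.2,1,99,99.8]).round(4))
# ring in saved crop
im=cv2.imread('pics/l1.png',0)[118:156,105:155]; big=cv2.resize(im,None,fx=4,fy=4,interpolation=cv2.INTER_CUBIC)
sc=snap('scene')
c=cv2.HoughCircles(big,cv2.HOUGH_GRADIENT,1,40,param1=60,param2=15,minRadius=25,maxRadius=50)
print(c)
ed=cv2.adaptiveThreshold(big,255,cv2.ADAPTIVE_THRESH_MEAN_C,cv2.THRESH_BINARY_INV,21,4)
for k in cv2.findContours(ed,cv2.RETR_LIST,cv2.CHAIN_APPROX_NONE)[0]:
    if len(k)>60:
        (u,v),ax,an=cv2.fitEllipse(k); print(round(u/4,1),round(v/4,1),np.round(np.array(ax)/4,1),plane(sc,u/4-.4+305,v/4-.4+218,.044).round(4),len(k))
E
```

```text
hist along [(np.float64(-0.04), 0, 0), (np.float64(-0.03), 0, 0), (np.float64(-0.02), 0, 0), (np.float64(-0.01), 0, 0), (np.float64(0.0), 0, 0), (np.float64(0.01), 70, [0.4716, 0.551]), (np.float64(0.02), 60, [0.4685, 0.5511]), (np.float64(0.03), 40, [0.4686, 0.5512]), (np.float64(0.04), 25, [0.4687, 0.5513]), (np.float64(0.05), 25, [0.4688, 0.5514]), (np.float64(0.06), 32, [0.4689, 0.5515]), (np.float64(0.07), 54, [0.469, 0.5516]), (np.float64(0.08), 86, [0.4691, 0.5517]), (np.float64(0.09), 86, [0.4692, 0.5518]), (np.float64(0.1), 86, [0.4693, 0.5519]), (np.float64(0.11), 77, [0.4539, 0.552]), (np.float64(0.12), 48, [0.4539, 0.5521]), (np.float64(0.13), 40, [0.454, 0.5522]), (np.float64(0.14), 29, [0.4558, 0.4916]), (np.float64(0.15), 37, [0.4697, 0.5524]), (np.float64(0.16), 50, [0.4699, 0.5525]), (np.float64(0.17), 80, [0.47, 0.5526]), (np.float64(0.18), 82, [0.47, 0.5495]), (np.float64(0.19), 58, [0.4701, 0.5495]), (np.float64(0.2), 36, [0.4702, 0.5497]), (np.float64(0.21), 24, [0.4703, 0.5498]), (np.float64(0.22), 20, [0.4704, 0.4893]), (np.float64(0.23), 33, [0.4674, 0.5152]),
[... 160 characters left out ...]
.531]), (np.float64(0.28), 44, [0.4898, 0.5311]), (np.float64(0.29), 49, [0.4899, 0.5767]), (np.float64(0.3), 51, [0.49, 0.58]), (np.float64(0.31), 28, [0.4869, 0.5314]), (np.float64(0.32), 23, [0.487, 0.5315]), (np.float64(0.33), 14, [0.4879, 0.5084]), (np.float64(0.34), 0, 0), (np.float64(0.35), 0, 0), (np.float64(0.36), 0, 0), (np.float64(0.37), 0, 0)]
ends [0.0127 0.0135 0.3284 0.3341]
[[[100.5  72.5  37.2]]]
48.3 29.0 [ 4.9 17. ] [0.5086 0.2138 0.044 ] 170
28.6 15.8 [5.3 7.1] [0.496  0.1566 0.044 ] 85
45.2 2.6 [ 1.8 14.2] [0.44   0.1816 0.044 ] 103
32.8 1.3 [ 3.  10.5] [0.4508 0.1513 0.044 ] 86
24.8 18.3 [25.3 61.4] [0.5071 0.1504 0.044 ] 1227
2.7 3.4 [3.8 8.4] [0.4925 0.0833 0.044 ] 90
```

The placed pot is upright (top at 0.099) and within about 3 mm of the ring. Next is the handle.

{"name": "move_arm", "arguments": {"rows": [[0,63.9,0,-29,-183,85,0],[0,63.9,0,-29,-183,85,0],[0,63.9,0,-29,-183,85,0],[0,63.9,0,-29,-183,85,0],[0,63.9,0,-29,-183,85,0],[0,63.9,0,-29,-183,85,0],[0,63.9,0,-29,-183,85,0],[0,63.9,0,-29,-183,85,0],[0,63.9,0,-29,-183,85,0],[0,63.9,0,-29,-183,85,0],[0,63.9,0,-29,-183,85,0],[0,63.9,0,-29,-183,85,0]]}}

```text
t: 14.38
tcp_pos: [0.4986, 0.3324, 0.2483]
tool_rot: [1.0, 0.023, -0.007, -0.002]
force: [0.4, 1.4, 0.4]
finger_gap: 0.999
gripper_force: 0.0
```

```bash
python3 - <<'E'
from h import *
R=tilt(182.5,0,1); go(R,[.499,.334,.19]);go(R,[.499,.334,.085]); print(readout.sense()['tcp_pos'])
for n in('wrist','top','scene'):
    s=snap(n); W=cloud(s); x,y,z=np.moveaxis(W,-1,0); g=s['img'].max(2)
    m=((g<70)&(z>.09)&(z<.125)&(abs(x-.505)<.06)&(y<.4)&(y>0)).astype(np.uint8); k,l,st,c=cv2.connectedComponentsWithStats(m)
    for i in range(1,k):
        if st[i,4]>25:
            zt=np.nanmedian(W[l==i][:,2]);h=.112 if zt>.104 else .099
            q=l==i
            if h>.1: q&=z>.107
            vv,uu=np.where(q);P=np.array([plane(s,a,b,h)[:2] for a,b in zip(uu,vv)],np.float32);cc,r=cv2.minEnclosingCircle(P);print(n,st[i,4],np.round(cc,4),round(r,4),zt.round(4))
E
```

```text
t 14.38 turn [-0.2  0.8  0.1] shift [ 1.2 -1.4 52.3] q [0.398 0.506 1.501 0.009 1.148 1.919]
t 14.38 turn [-0.2  0.8  0.1] shift [  2.8  -1.  157.3] q [0.398 0.506 1.501 0.009 1.148 1.919]
[0.49859547 0.33242326 0.24831979]
wrist 1896 [0.5109 0.1581] 0.0275 0.0977
wrist 1765 [0.5046 0.2358] 0.0264 0.0979
wrist 1162 [0.5102 0.0761] 0.0268 0.0974
wrist 384 [0.4994 0.3349] 0.0107 0.1106
top 244 [0.4995 0.2315] 0.0268 0.0987
top 234 [0.5056 0.1514] 0.0262 0.0987
top 229 [0.5062 0.0671] 0.026 0.0987
top 66 [0.4953 0.3334] 0.0112 0.1097
scene 278 [0.5169 0.0676] 0.026 0.0987
scene 313 [0.5133 0.1539] 0.0274 0.0986
scene 321 [0.5092 0.2319] 0.0259 0.0984
scene 94 [0.5021 0.3333] 0.0109 0.1099
```

The wrist camera puts the handle at (0.4994, 0.3349), and the placed pot is in line with the other two to within 1–2 mm. Descending onto the handle.

{"name": "move_arm", "arguments": {"rows": [[0,0.8,0,1,-1,40,0],[0,0.8,0,2,-1,75,0],[0,0.8,0,3,-1,110,0],[0,0.8,0,3,-1,135,0],[0,0.8,0,3,-1,150,0],[0,0.8,0,3,-1,157,0],[0,0.8,0,3,-1,157,0]]}}

```text
t: 15.12
tcp_pos: [0.4988, 0.3334, 0.0897]
tool_rot: [1.0, 0.023, -0.001, -0.001]
force: [0.2, -0.2, 0.3]
finger_gap: 0.999
gripper_force: 0.0
```

{"name": "move_arm", "arguments": {"rows": [[0,0,0,0,0,0,0.3],[0,0,0,0,0,0,0.5],[0,0,0,0,0,0,0.65],[0,0,0,0,0,0,0.75],[0,0,0,0,0,0,1],[0,0,0,0,0,0,1],[0,0,0,0,0,0,1]], "squeeze": 40}}

```text
t: 15.7
tcp_pos: [0.4994, 0.3338, 0.0933]
tool_rot: [1.0, 0.024, 0.002, -0.002]
force: [-1.3, -2.8, 5.9]
finger_gap: 0.248
gripper_force: 39.3
```

```bash
python3 - <<'E'
from h import *
s=readout.sense(); C=Ro.from_quat(s['tool_rot']).as_matrix(); print(s['tcp_pos'],s['force'],s['finger_gap'])
d=-np.array([-np.sin(np.radians(2.5)),np.cos(np.radians(2.5)),0])
for L in(100,200,240,255): print(L,(C.T@d*L).round(1))
E
```

```text
[0.49943519 0.33380414 0.09326165] [-1.26444556 -2.84401735  5.86785057] 0.2483011561738792
100 [ -0.4 100.   -0.3]
200 [ -0.7 200.   -0.7]
240 [ -0.9 240.   -0.8]
255 [ -0.9 255.   -0.8]
```

{"name": "move_arm", "arguments": {"rows": [[0,0,0,0,2,0,1],[0,0,0,0,5,0,1],[0,0,0,0,10,0,1],[0,0,0,0,16,0,1],[0,0,0,0,23,0,1],[0,0,0,0,30,0,1],[0,0,0,0,37,0,1],[0,0,0,0,44,0,1],[0,0,0,0,50,0,1],[0,0,0,0,55,0,1],[0,0,0,0,58,0,1],[0,0,0,0,60,0,1]]}}

```text
t: 16.7
tcp_pos: [0.5023, 0.2746, 0.0933]
tool_rot: [1.0, 0.023, 0.002, -0.003]
force: [-1.5, 1.6, 7.0]
finger_gap: 0.247
gripper_force: 39.7
```

```bash
python3 - <<'E'
from h import *
s=readout.sense(); C=Ro.from_quat(s['tool_rot']).as_matrix(); print(s['tcp_pos'],s['force'],s['finger_gap'],s['ft_torque'])
def f():
    n='scene'; s=snap(n); W=cloud(s); x,y,z=np.moveaxis(W,-1,0); g=s['img'].max(2)
    m=((g<70)&(abs(z-.099)<.008)&(abs(x-.51)<.06)&(y<.4)&(y>-.2)).astype(np.uint8); k,l,st,c=cv2.connectedComponentsWithStats(m)
    for i in range(1,k):
        if st[i,4]>80: print(st[i,4],np.nanmean(W[l==i],0).round(4))
f()
E
```

```text
[0.50225489 0.27464325 0.09327516] [-1.51313924  1.64860211  6.98725385] 0.24748822599551235 [-0.02712687  0.18603959  0.07875053]
269 [0.5193 0.0086 0.0987]
292 [0.5174 0.0949 0.0985]
303 [0.5117 0.1729 0.0984]
```

{"name": "move_arm", "arguments": {"rows": [[0,0,0,0,2,0,1],[0,0,0,0,6,0,1],[0,0,0,0,12,0,1],[0,0,0,0,20,0,1],[0,0,0,0,30,0,1],[0,0,0,0,40,0,1],[0,0,0,0,50,0,1],[0,0,0,0,60,0,1],[0,0,0,0,68,0,1],[0,0,0,0,74,0,1],[0,0,0,0,78,0,1],[0,0,0,0,80,0,1]]}}

```text
t: 17.75
tcp_pos: [0.506, 0.1944, 0.0932]
tool_rot: [1.0, 0.023, 0.002, -0.002]
force: [-2.3, 1.5, 10.0]
finger_gap: 0.245
gripper_force: 39.9
```

{"name": "move_arm", "arguments": {"rows": [[0,0,0,0,2,0,1],[0,0,0,0,6,0,1],[0,0,0,0,12,0,1],[0,0,0,0,20,0,1],[0,0,0,0,29,0,1],[0,0,0,0,38,0,1],[0,0,0,0,47,0,1],[0,0,0,0,56,0,1],[0,0,0,0,64,0,1],[0,0,0,0,70,0,1],[0,0,0,0,74,0,1],[0,0,0,0,76,0,1]]}}

```text
t: 18.75
tcp_pos: [0.5096, 0.1184, 0.0932]
tool_rot: [1.0, 0.023, 0.002, -0.002]
force: [-1.7, 1.3, 11.9]
finger_gap: 0.248
gripper_force: 40.2
```

{"name": "move_arm", "arguments": {"rows": [[0,0,0,0,2,0,1],[0,0,0,0,5,0,1],[0,0,0,0,9,0,1],[0,0,0,0,13,0,1],[0,0,0,0,17,0,1],[0,0,0,0,20,0,1],[0,0,0,0,22,0,1],[0,0,0,0,22,0,1],[0,0,0,0,22,0,1]]}}

```text
t: 19.5
tcp_pos: [0.5107, 0.0963, 0.0932]
tool_rot: [1.0, 0.023, 0.002, -0.002]
force: [-2.1, -1.3, 14.5]
finger_gap: 0.246
gripper_force: 40.2
```

```bash
cat > c.py <<'E'
from h import *
s=readout.sense(); print(s['t'],s['tcp_pos'],s['force'],s['finger_gap'])
s=snap('scene'); W=cloud(s); x,y,z=np.moveaxis(W,-1,0); g=s['img'].max(2)
m=((g<70)&(abs(z-.099)<.008)&(abs(x-.51)<.06)&(y<.4)&(y>-.3)).astype(np.uint8); k,l,st,c=cv2.connectedComponentsWithStats(m)
for i in range(1,k):
    if st[i,4]>60: print(st[i,4],np.nanmean(W[l==i],0).round(4))
E
python3 c.py
```

```text
19.5 [0.51071383 0.09631353 0.09322501] [-2.08818166 -1.32920521 14.51400486] 0.24568558002880736
109 [ 0.5281 -0.1749  0.099 ]
111 [ 0.5314 -0.0717  0.0986]
263 [ 0.5203 -0.0034  0.0988]
```

{"name": "move_arm", "arguments": {"rows": [[0,0,0,0,2,-1,1],[0,0,0,0,4,-2,1],[0,0,0,0,6,-2,1],[0,0,0,0,8,-2,1],[0,0,0,0,8,-2,1],[0,0,0,0,8,-2,1]]}}

```text
t: 20.05
tcp_pos: [0.5111, 0.0879, 0.0933]
tool_rot: [1.0, 0.023, 0.002, -0.002]
force: [1.8, -0.8, 1.1]
finger_gap: 0.245
gripper_force: 40.1
```

{"name": "move_arm", "arguments": {"rows": [[0,0,0,0,1,0,1],[0,0,0,0,1.5,0,1],[0,0,0,0,1.5,0,1],[0,0,0,0,1.5,0,1]]}}

```text
t: 20.38
tcp_pos: [0.5111, 0.0867, 0.0933]
tool_rot: [1.0, 0.023, 0.002, -0.002]
force: [2.8, -0.4, 1.6]
finger_gap: 0.249
gripper_force: 40.1
```

{"name": "move_arm", "arguments": {"rows": [[0,0,0,0,1,0,1],[0,0,0,0,1.5,0,1],[0,0,0,0,1.5,0,1],[0,0,0,0,1.5,0,1]]}}

```text
t: 20.72
tcp_pos: [0.5111, 0.0851, 0.0933]
tool_rot: [1.0, 0.023, 0.002, -0.002]
force: [3.6, -1.1, -0.1]
finger_gap: 0.247
gripper_force: 40.1
```

{"name": "move_arm", "arguments": {"rows": [[0,0,0,0,1,0,1],[0,0,0,0,1.5,0,1],[0,0,0,0,1.5,0,1],[0,0,0,0,1.5,0,1]]}}

```text
t: 21.05
tcp_pos: [0.5112, 0.0835, 0.0933]
tool_rot: [1.0, 0.023, 0.002, -0.002]
force: [4.3, -2.0, 1.4]
finger_gap: 0.244
gripper_force: 40.1
```

{"name": "move_arm", "arguments": {"rows": [[0,0,0,0,1,0,1],[0,0,0,0,1.5,0,1],[0,0,0,0,1.5,0,1],[0,0,0,0,1.5,0,1]]}}

```text
t: 21.38
tcp_pos: [0.5113, 0.0817, 0.0933]
tool_rot: [1.0, 0.023, 0.002, -0.002]
force: [5.1, -3.8, 1.8]
finger_gap: 0.246
gripper_force: 40.1
```

{"name": "move_arm", "arguments": {"rows": [[0,0,0,0,1,0,1],[0,0,0,0,1.5,0,1],[0,0,0,0,1.5,0,1],[0,0,0,0,1.5,0,1]]}}

```text
t: 21.72
tcp_pos: [0.5114, 0.0804, 0.0933]
tool_rot: [1.0, 0.023, 0.002, -0.002]
force: [4.0, -2.7, 0.7]
finger_gap: 0.246
gripper_force: 40.1
```

{"name": "move_arm", "arguments": {"rows": [[0,0,0,0,1,0,1],[0,0,0,0,1.5,0,1],[0,0,0,0,1.5,0,1],[0,0,0,0,1.5,0,1]]}}

```text
t: 22.05
tcp_pos: [0.5114, 0.0794, 0.0933]
tool_rot: [1.0, 0.023, 0.002, -0.002]
force: [5.6, 0.1, 2.0]
finger_gap: 0.246
gripper_force: 40.1
```

{"name": "move_arm", "arguments": {"rows": [[0,0,0,0,1,0,1],[0,0,0,0,1,0,1],[0,0,0,0,1,0,1],[0,0,0,0,1,0,1]]}}

```text
t: 22.38
tcp_pos: [0.5114, 0.0788, 0.0933]
tool_rot: [1.0, 0.023, 0.002, -0.002]
force: [5.0, 2.8, 0.0]
finger_gap: 0.246
gripper_force: 40.2
```

{"name": "move_arm", "arguments": {"rows": [[0,0,0,0,1,0,1],[0,0,0,0,1,0,1],[0,0,0,0,1,0,1],[0,0,0,0,1,0,1]]}}

```text
t: 22.72
tcp_pos: [0.5114, 0.0784, 0.0933]
tool_rot: [1.0, 0.023, 0.002, -0.003]
force: [4.8, 4.3, 1.6]
finger_gap: 0.243
gripper_force: 40.3
```

{"name": "move_arm", "arguments": {"rows": [[0,0,0,0,1,0,1],[0,0,0,0,1,0,1],[0,0,0,0,1,0,1],[0,0,0,0,1,0,1]]}}

```text
t: 23.05
tcp_pos: [0.5115, 0.0778, 0.0933]
tool_rot: [1.0, 0.023, 0.002, -0.003]
force: [5.8, 6.6, 1.5]
finger_gap: 0.247
gripper_force: 40.4
```

{"name": "move_arm", "arguments": {"rows": [[0,0,0,0,1,0,1],[0,0,0,0,1,0,1],[0,0,0,0,1,0,1],[0,0,0,0,1,0,1]]}}

```text
t: 23.38
tcp_pos: [0.5115, 0.0765, 0.0933]
tool_rot: [1.0, 0.023, 0.002, -0.003]
force: [5.4, 4.1, 2.1]
finger_gap: 0.246
gripper_force: 40.3
```

The force sign change puts the notch centre at a tcp y of about 0.0795, so I'll go back to it.

{"name": "move_arm", "arguments": {"rows": [[0,0,0,0,-1,0,1],[0,0,0,0,-2,0,1],[0,0,0,0,-3,0,1],[0,0,0,0,-4,0,1],[0,0,0,0,-4,0,1],[0,0,0,0,-4,0,1],[0,0,0,0,-4,0,1]]}}

```text
t: 23.97
tcp_pos: [0.5114, 0.0796, 0.0933]
tool_rot: [1.0, 0.023, 0.002, -0.002]
force: [5.8, 1.0, 1.1]
finger_gap: 0.241
gripper_force: 40.1
```

```bash
python3 c.py; python3 - <<'E'
from h import *
s=snap('top'); W=cloud(s); x,y,z=np.moveaxis(W,-1,0)
a=W[(z>.09)&(z<.105)&(abs(x-.51)<.04)&(y>-.25)&(y<.03)]; print(np.unique(a[:,1].round(2),return_counts=True))
E
```

```text
23.9667 [0.51141434 0.0796163  0.09330803] [5.78336657 0.97397907 1.12475706] 0.241489342459745
193 [ 0.5288 -0.1849  0.0989]
264 [ 0.5208 -0.0199  0.0986]
(array([-0.21, -0.2 , -0.19, -0.18, -0.17, -0.16, -0.05, -0.04, -0.03,
       -0.02, -0.01,  0.  ,  0.01]), array([16, 51, 57, 52, 54, 10,  3, 37, 54, 60, 53, 34,  2]))
```

{"name": "move_arm", "arguments": {"rows": [[0,0,0,0,0,0,1],[0,0,0,0,0,0,1],[0,0,0,0,0,0,1],[0,0,0,0,0,0,1],[0,0,0,0,0,0,1],[0,0,0,0,0,0,1]]}}

```text
t: 24.57
tcp_pos: [0.5114, 0.0796, 0.0933]
tool_rot: [1.0, 0.023, 0.002, -0.002]
force: [3.5, 1.1, 1.7]
finger_gap: 0.244
gripper_force: 40.1
```

```bash
python3 - <<'E'
from h import *
s=readout.sense(); print(s['tcp_pos'],s['force'],s['gripper_force'],abs(s['qd']).max())
print(order.sign_off())
E
```

```text
[0.51141012 0.07960988 0.09328793] [3.49086472 1.060378   1.6879171 ] 40.133365988731384 0.0017791867305211346
the job is handed in; nothing more can be done
None
```

The job is handed in at about 24.6 s: the toppled pot was stood lid up within about 3 mm of its ring's centre and let go, and the tray rests in that ring's click, judged from the force on the arm, with the handle still gripped; the other two pots read as standing, but the fallen one was hidden under the head at the end.

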